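Fetch the microscope objective from behind the tray's stock

TASK

The microscope objective at the back of the blue tray is hemmed in by the amber bottle, the white slide box and the round canister: clear all three onto the black rubber mat, standing upright, and leave them there while you fetch the objective and set it down gently, upright, in the steel dish. Only then put the bottle, the slide box and the canister back in the tray, each standing upright where it stood at the start. Do not knock any of these over, and leave the lens cap in the tray and the eyepiece on the table where they are.

Things in the scene. Friction and masses are not known exactly. Their poses are not given: they have to be found in the camera images.
- tray: Blue plastic tray, fixed, 190 x 240 mm (its x by y) and 14 mm high, walls and floor 5 mm thick. Origin: centre of its underside, on the table; its floor is 5 mm above the origin. Its -x side faces roughly towards the robot. The objective stands about 25 mm behind its centre (+x); the three other standing things are about 60 mm from the objective, one at its left, one at its right and one in front.
- mat: Black rubber mat, fixed to the table, 260 mm (its x) by 150 mm (its y), 3 mm thick: the side area. It is on the left or on the right of the tray, its long side running roughly away from the robot. Origin: centre of its underside, on the table.
- dish: Shallow round steel dish, fixed to the table, on the other side of the tray from the mat. 72 mm across outside, 66 mm inside at the rim (60 mm at the floor), rim 7 mm high, floor 3 mm above the origin. Origin: centre of its underside, on the table; z up.
- objective: Microscope objective (lens), steel with a thin dark band, standing nose up: a cylinder 30 mm across for its lower 36 mm, then a cone to 16 mm across at its top, 50 mm high. About 120 g. Origin: centre of its underside, z up along its axis.
- bottle: Amber glass dropper bottle with a black cap, standing: body 42 mm across up to 66 mm, shoulder to 77 mm, cap 27 mm across from 77 to 104 mm, which is its full height. About 100 g. Origin: centre of its underside, z up along its axis.
- slide_box: White plastic slide box, standing on end: 50 mm (its x) by 32 mm (its y), 98 mm high; its upper 18 mm is a fixed lid 52 x 34 mm. About 120 g. Origin: centre of its underside, z up.
- canister: Round canister, clear plastic 48 mm across up to 70 mm, then a fixed aluminium lid 50 mm across up to its full height of 96 mm. About 110 g. Origin: centre of its underside, z up along its axis.
- lens_cap: Black disc-shaped lens cap, loose, 32 mm across and 10 mm high, lying in a front corner of the tray. Not to be moved. Origin: centre of its underside.
- eyepiece: Microscope eyepiece, loose, standing on the table beyond the tray, towards the left: aluminium tube 30 mm across, with a black head 38 mm across on top, 40 mm high in all. Not to be moved. Origin: centre of its underside.

How it is judged:
By the outcome, as a careful person would: the job done as asked, in the order asked, and still so for the second after the job is handed in, with the robot touching nothing.
It also fails if it takes over 136 s, if anything falls off the work surface, if the arm or the gripper's body presses on something with over 40 N, if the wrist force passes 120 N, or if a joint passes its speed limit or range.

ROBOT

A 7-joint arm with a two-finger parallel gripper is mounted at the origin on the work surface. World frame = base frame: x ahead of the robot, y to its left, z up, the work surface at z = 0. Lengths are in mm, angles in rad, forces in N, time in s.
With the tool pointing down it reaches from about 400 to 925 mm from the base axis. Payload 5.6 kg.
Tool frame: the origin (TCP) lies on the centre line of the jaws, within the pads' length; the fingertips stand 8 mm ahead of it and the grasp point (between the pads) lies 11 mm behind it; z points along the fingers, y is the line along which they close (so a half turn about z gives the same grasp; the last joint's range is limited). The gripper opens to 85 mm and grips with 20 to 120 N. Pads are 22 mm wide; open, the fingers measure 114 mm over their backs; the gripper's body (76 mm by 85 mm) begins 54 mm behind the grasp point. The pads swing forward as they close: fully open they stand 13 mm farther back than shut.
Start: joints at [1.252, 0.468, -0.012, 1.603, 0.006, 1.071, -0.056], TCP at [176.964, -625.453, 239.29] pointing down, gripper open.
Joint ranges: [-2.53, 2.53], [-0.31, 2.02], [-1.57, 1.55], [0.28, 2.44], [-1.29, 4.43], [0.15, 1.84], [-2.92, 2.92]. Speed limits (rad/s): [2.57, 2.57, 3.14, 3.14, 3.14, 3.14, 3.14].

INTERFACE

Orientations are given as a rotation vector (axis times angle).
In Python, from bench import manip gives the robot as it stands.
- The arm moves only by the tool move_arm, never from a script. Its arguments are lists of equal length, an entry for each row: "dp": the shift along the tool's x, y, z in mm, a list of three; "yaw": the turn about the tool's z in degrees. In form: {"dp": [[x, y, z], ...], "yaw": [yaw, ...]}. A call has 1 to 10 rows; each row shifts and turns the commanded pose from where the row before left it, along the tool's axes as they then stand; what a row does not reach is not made up. A row lasts 1/8 s, in which the tool goes at most 62.5 mm and 10.7 degrees, less where a joint would pass 70% of its speed; a pose out of reach is approached as far as the arm can. A call with a gripper value outside its range is refused whole. "jaw" is the finger opening in mm, from 0 to 85.4, set as the call begins (left out, the last holds). The fingers move at their own pace and stop on an object; "squeeze" is the grip in N (left out, the last holds). Time passes only in rows, so rows that do not move let the fingers close. It gives the time, the measured TCP pose, the force, the opening and the grip force at its end, in the units of the state.
- manip.get_state(): the state, without advancing time (a new reading comes with each control period).
- manip.camera(name): name is "side" or "top" or "wrist"; returns a dict with "frame" (400x640x3 uint8, red, green, blue), "fx", "fy", "cx", "cy" (pixels), "xyz" and "attitude" of the camera in the world. Camera axes: x right, y up, looking along -z (the intrinsics and any distortion apply to the point x, -y, -z); pixel columns grow to the right and rows downward; lengths in mm; the calibration is good to about 2 mm. A picture is of the moment at which its call begins. There is no depth.
- manip.close_job(): hands the job in; it is judged then, once.
The state is a dict: "clock": time; "joints": joint angles; "joint_velocities": joint speeds; "joint_efforts": joint torques, N m; "tcp_pos": TCP position; "orientation": TCP orientation; "force": force on the tool from outside, world axes, zero at the start; "ft_torque": the same for the moment, N m; "opening": finger opening in mm; "grip_force": force on a finger pad.
Only numpy, scipy, OpenCV 4.12 (cv2) and the standard library are available. Lean on these libraries where they do the work, as an engineer would, in place of code of your own. Each camera call takes 0.05 s, during which the arm holds its last target. There are 200 camera calls.

## Working session

There is one attempt and no reset: what is moved stays moved. The work goes in short steps, Python scripts to look and compute and a tool call to move; the robot and the scene stay as the last step left them, time stands still between calls to the robot, and variables do not carry over. Pictures are saved under pics/ and viewed, at most 14 in all, crops included, and the job is handed in when it is done.

Besides the shell and the picture viewer there is one more tool, called after "Call:" as name(argument=value, ...), one argument or row to a line, values as JSON. move_arm: Moves the arm, as the interface text tells. Its arguments: {"type":"object","properties":{"dp":{"type":"array","items":{"type":"array","items":{"type":"number"}}},"yaw":{"type":"array","items":{"type":"number"}},"jaw":{"type":"number"},"squeeze":{"type":"number"}},"required":["dp","yaw"]}

```bash
mkdir -p pics; ls
cat > h.py <<'E'
import numpy as np, cv2
from bench import manip
from scipy.spatial.transform import Rotation as R
def cam(n,save=None):
    c=manip.camera(n)
    if save: cv2.imwrite(save,cv2.cvtColor(c["frame"],cv2.COLOR_RGB2BGR))
    return c
def att(c):
    a=np.array(c["attitude"],float)
    return a if a.shape==(3,3) else R.from_rotvec(a).as_matrix()
def ray(c,u,v):
    d=np.array([(u-c["cx"])/c["fx"],-(v-c["cy"])/c["fy"],-1.])
    return np.array(c["xyz"],float),att(c)@d
def onz(c,u,v,z):
    o,d=ray(c,u,v); return o+d*(z-o[2])/d[2]
def px(c,p):
    q=att(c).T@(np.array(p,float)-np.array(c["xyz"])); 
    return np.array([c["cx"]+c["fx"]*q[0]/-q[2],c["cy"]-c["fy"]*q[1]/-q[2]])
E
python3 - <<'E'
from h import *
for n in ("side","top","wrist"):
    c=cam(n,f"pics/{n}0.png"); print(n,{k:c[k] for k in c if k!="frame"})
print(manip.get_state())
E
```

```text
pics
side {'fx': 454.636582203264, 'fy': 454.636582203264, 'cx': 328.150068831396, 'cy': 199.21598609014976, 'xyz': array([ 491.51255816, -695.82845346,  656.27332196]), 'attitude': array([ 0.8516948, -0.0473636, -0.1343744])}
top {'fx': 387.16389078531324, 'fy': 387.16389078531324, 'cx': 316.30667644834597, 'cy': 200.44604093693488, 'xyz': array([396.7371427 ,  -8.31595131, 942.81078399]), 'attitude': array([ 0.15980895, -0.13080076, -1.59267109])}
wrist {'fx': 283.4717543627628, 'fy': 283.4717543627628, 'cx': 318.01517327345795, 'cy': 199.60674178431293, 'xyz': array([ 247.73408044, -605.81152704,  373.69192608]), 'attitude': array([-0.2513581 ,  0.19136012, -1.28414863])}
{'clock': 0.15, 'joints': array([ 1.25198071,  0.46822328, -0.01156744,  1.60341778,  0.00598344,
        1.07138584, -0.05629844]), 'joint_velocities': array([ 0.00112569, -0.00181729,  0.00031337, -0.00159358,  0.00020187,
       -0.00017056,  0.00029076]), 'joint_efforts': array([ 8.53215533e-04, -5.32793319e+01,  2.15421442e-02, -2.51554173e+01,
        1.14432588e-02,  5.55479506e-03,  4.98608600e-06]), 'tcp_pos': array([ 176.82604603, -625.05088545,  238.52335083]), 'orientation': array([-3.11043278e+00, -4.31529872e-01,  4.67692935e-04]), 'force': array([-0.11825726,  0.37722558,  0.40456285]), 'ft_torque': array([-0.03715484, -0.02400362,  0.05344318]), 'grip_force': 0.0, 'opening': 85.48230374351122}
```

View pics/top0.png

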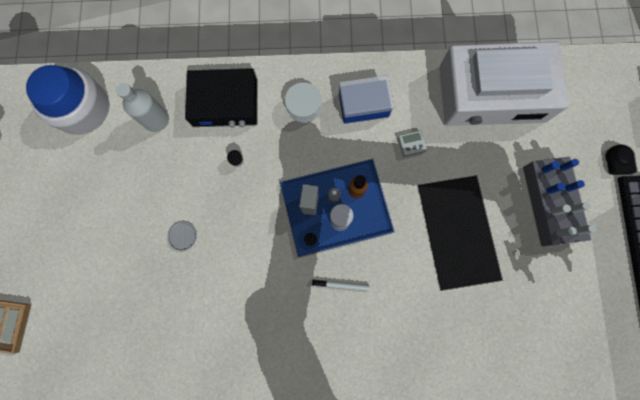

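View pics/side0.png

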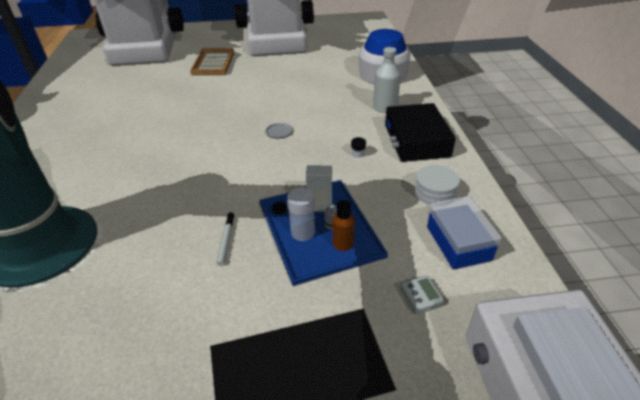

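The top view shows tray around (337,208), with the box (309,200), objective (335,194), bottle (358,186) and canister (342,217). The mat is at (460,232), the dish at (182,235), the eyepiece at (235,158) and the lens cap at (310,239). The side view shows the same layout.

Run:
```python
from h import *
t=cv2.imread("pics/top0.png"); s=cv2.imread("pics/side0.png")
a=cv2.resize(t[150:265,270:400],None,fx=5,fy=5,interpolation=cv2.INTER_CUBIC)[:575,:650]
cv2.imwrite("pics/topc.png",a)
cv2.imwrite("pics/sidec.png",cv2.resize(s[155:290,250:400],None,fx=4.4,fy=4.4,interpolation=cv2.INTER_CUBIC))
c=cam("top"); f=c["frame"]; hsv=cv2.cvtColor(f,cv2.COLOR_RGB2HSV)
def big(m,x0,x1,y0,y1):
    k=np.zeros_like(m);k[y0:y1,x0:x1]=m[y0:y1,x0:x1]
    cs,_=cv2.findContours(k,cv2.RETR_EXTERNAL,cv2.CHAIN_APPROX_NONE); return max(cs,key=cv2.contourArea)
def rect(cn,z,name):
    h=cv2.convexHull(cn)[:,0,:].astype(float)
    P=np.array([onz(c,u,v,z)[:2] for u,v in h],np.float32)
    r=cv2.minAreaRect(P); print(name,r)
    print(cv2.boxPoints(r).round(1).tolist())
blue=cv2.inRange(hsv,(100,110,30),(125,255,255)); rect(big(cv2.morphologyEx(blue,cv2.MORPH_CLOSE,np.ones((5,5))),270,400,150,265),14,"tray")
blk=cv2.inRange(hsv,(0,0,0),(180,255,45)); rect(big(blk,410,510,165,300),3,"mat")
g=cv2.cvtColor(f,cv2.COLOR_RGB2GRAY)
print(g[225:246,182].tolist()); print(g[236,160:205].tolist())
for n,u,v,z in (("dish",182,235.5,5),("can",342,213,101),("box",309,193,103),("bot",360,182,109),("obj",334.5,191,55),("eye",234.5,157,40),("cap",310.5,239,15)):
    print(n,onz(c,u,v,z).round(1))
```

```text
tray ((554.026123046875, -40.10209655761719), (186.9160614013672, 235.8065643310547), 12.847906112670898)
[[436.70001220703125, 54.099998474121094], [489.1000061035156, -175.8000030517578], [671.4000244140625, -134.3000030517578], [618.9000244140625, 95.5999984741211]]
mat ((487.5456848144531, -334.80999755859375), (255.46424865722656, 147.0368194580078), 7.640304088592529)
[[351.20001220703125, -278.8999938964844], [370.70001220703125, -424.70001220703125], [623.9000244140625, -390.70001220703125], [604.4000244140625, -245.0]]
[132, 131, 133, 133, 132, 132, 133, 131, 131, 132, 130, 132, 131, 131, 132, 131, 130, 130, 131, 130, 130]
[176, 175, 174, 174, 177, 176, 168, 153, 131, 115, 124, 129, 131, 129, 131, 130, 130, 131, 130, 129, 129, 133, 132, 131, 127, 128, 129, 130, 130, 129, 128, 129, 130, 128, 119, 109, 138, 167, 169, 169, 168, 168, 169, 172, 171]
dish [494.3 336.8   5. ]
can [524.3 -50.5 101. ]
box [570.8  21.  103. ]
bot [591.  -92.3 109. ]
obj [583.8 -37.2  55. ]
eye [678.6 202.6  40. ]
cap [476.5  22.9  15. ]
```

View pics/topc.png

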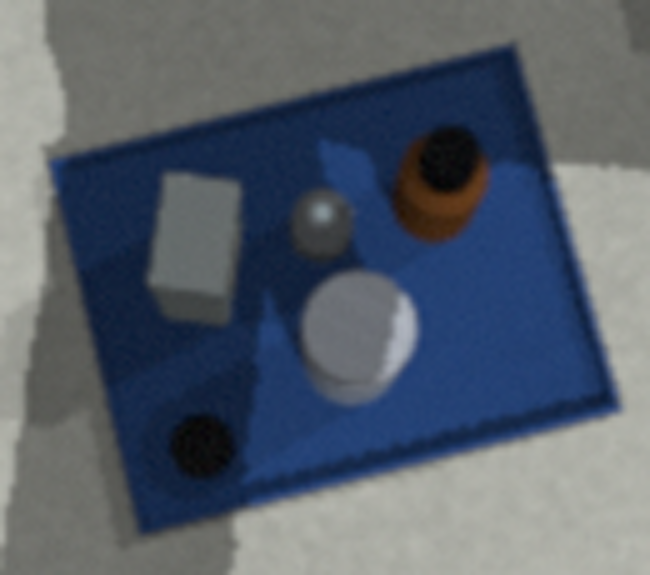

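View pics/sidec.png

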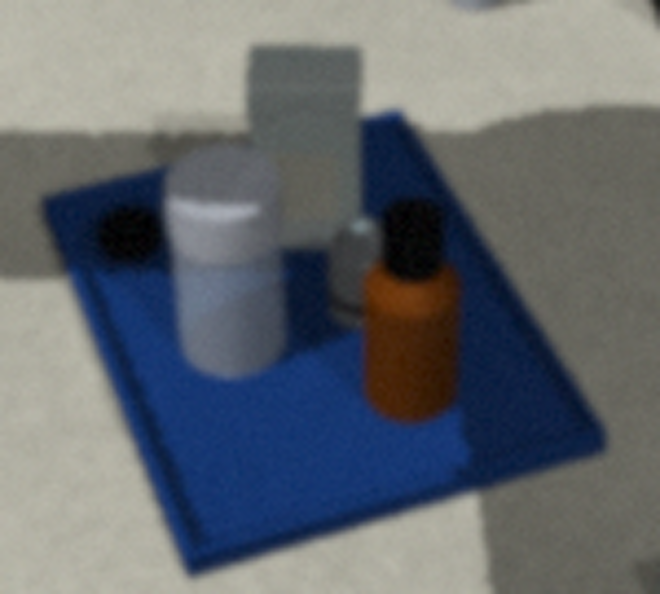

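The crops show the canister lid centred at crop (359,327), the box top at (196,236), the bottle cap at (449,158) and the objective nose at (322,211). All of these agree with the tray pose (x axis at 12.8°). I'll move closer for a wrist view.

Call:
move_arm(
  dp=[
    [20,-20,-5],
    [45,-45,-8],
    [45,-45,-8],
    [45,-45,-8],
    [45,-45,-8],
    [45,-45,-8],
    [45,-45,-8],
    [45,-45,-8],
    [45,-45,-8],
    [30,-30,-4],
  ],
  yaw=[0,0.5,0.5,0.5,0.5,0.5,0.5,0,0,0],
)

```text
clock: 1.45
tcp_pos: [469.2, -136.3, 311.3]
orientation: [3.121, 0.354, 0.002]
force: [-0.4, 0.3, -0.2]
opening: 85.4
grip_force: 0.0
```

Call:
move_arm(
  dp=[
    [20,-20,0],
    [0,0,0],
    [0,0,0],
  ],
  yaw=[0,0,0],
)

```text
clock: 1.82
tcp_pos: [482.6, -116.2, 310.4]
orientation: [3.122, 0.349, -0.001]
force: [-0.3, -0.2, 0.4]
opening: 85.4
grip_force: 0.0
```

Run:
```python
from h import *
c=cam("wrist","pics/w1.png"); print(c["xyz"],c["attitude"])
s=manip.get_state(); print(s["clock"],s["tcp_pos"],s["orientation"])
for n,p in dict(can=(522,-49,101),box=(567,22,103),bot=(591,-93,109),obj=(580,-36,55),cap=(476,23,15)).items(): print(n,px(c,p).round(1))
```

```text
[ 554.49969058 -100.53807399  445.58520775] [-0.24954354  0.19816287 -1.33720903]
1.875 [ 482.48041925 -116.49307462  310.4242027 ] [ 3.12195297e+00  3.47200265e-01 -1.17877030e-03]
can [269.2 131.3]
box [213.1  76.6]
bot [318.4  77.9]
obj [272.9  81.4]
cap [226.1 147.6]
```

View pics/w1.png

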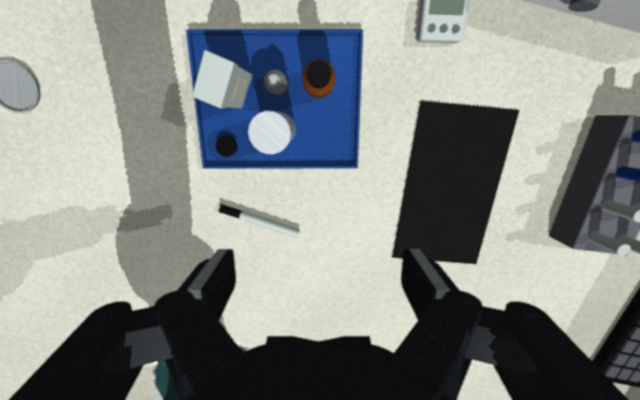

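Wrist view: the canister (270,132), bottle cap (319,74), objective (275,80) and lens cap (226,145) land where predicted. The slide box (221,80) is turned relative to the tray. I'll look again from lower.

Call:
move_arm(
  dp=[
    [0,-10,20],
    [0,-15,30],
    [0,-15,30],
    [0,-10,20],
    [0,0,0],
    [0,0,0],
  ],
  yaw=[0,0,0,0,0,0],
)

```text
clock: 2.62
tcp_pos: [472.5, -67.7, 211.4]
orientation: [3.122, 0.347, 0.002]
force: [-0.1, -0.0, -0.3]
opening: 85.3
grip_force: 0.0
```

Run:
```python
from h import *
c=cam("wrist","pics/w2.png"); print(c["xyz"],c["attitude"])
s=manip.get_state(); print(s["clock"],s["tcp_pos"],s["orientation"])
for n,p in dict(can=(522,-49,101),box=(567,22,103),bot=(591,-93,109),obj=(580,-36,55),cap=(476,23,15)).items(): print(n,px(c,p).round(1))
a=cv2.resize(cv2.imread("pics/w2.png")[0:240,140:460],None,fx=2.4,fy=2.4,interpolation=cv2.INTER_CUBIC); cv2.imwrite("pics/w2c.png",a)
```

```text
[544.19530146 -52.13233958 346.8132032 ] [-0.24825484  0.19639822 -1.33819388]
2.675 [472.73564077 -67.6403256  211.65647364] [3.12140108e+00 3.47431104e-01 2.74209726e-03]
can [308.3 139.7]
box [231.7  62.6]
bot [383.1  64.1]
obj [309.3  71.5]
cap [242.2 158.6]
```

View pics/w2c.png

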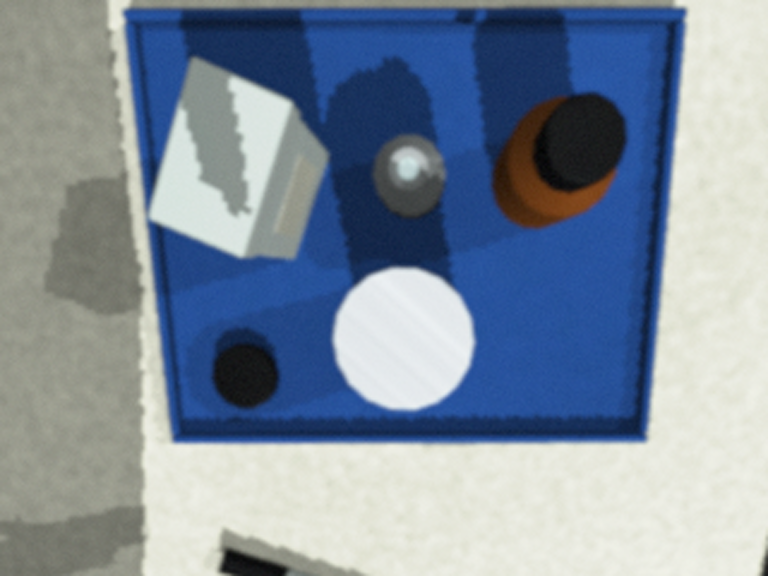

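Close view (crop px): canister lid (404,338), bottle cap top (587,133), objective nose (408,163), box lid corners (192,56), (294,101), (245,258) and (149,216), and lens cap (245,375).

Run:
```python
from h import *
import types
c=dict(fx=283.4717543627628,fy=283.4717543627628,cx=318.01517327345795,cy=199.60674178431293,xyz=np.array([544.19530146,-52.13233958,346.8132032]),attitude=np.array([-0.24825484,0.19639822,-1.33819388]))
t=cam("top")
U=lambda X,Y:((X+.5)/2.4-.5+140,(Y+.5)/2.4-.5)
T=lambda X,Y:((X+.5)/5-.5+270,(Y+.5)/5-.5)
for n,p,q,z in (("can",(404,338),(359,327),101),("bot",(587,133),(449,158),109),("nose",(408,163),(322,211),55),("objbody",(408,176),(321,224),40),("cap",(245,375),(202,445),15)):
    print(n,onz(c,*U(*p),z).round(1),onz(t,*T(*q),z).round(1))
P=np.array([onz(c,*U(*p),103)[:2] for p in ((192,56),(294,101),(245,258),(149,216))]); print(P.round(1))
print(cv2.minAreaRect(P.astype(np.float32)), P.mean(0))
print("box top", onz(t,*T(196,236),103))
print("tray", [onz(c,*U(*p),14)[:2].round(1) for p in ((126,9),(685,9),(646,440),(174,440))])
```

```text
can [521.3 -49.  101. ] [877.7 -62.2 101. ]
bot [597.2 -92.1 109. ] [ 959.  -107.6  109. ]
nose [583.4 -35.7  55. ] [968.3 -48.8  55. ]
objbody [580.6 -35.9  40. ] [970.6 -48.7  40. ]
cap [478.9  23.9  15. ] [863.6  15.6  15. ]
[[592.1  34.5]
 [586.7   1.1]
 [535.7   9.5]
 [541.9  42.8]]
((563.932373046875, 22.006526947021484), (33.854557037353516, 51.62653732299805), 80.66395568847656) [564.08818925  21.9799192 ]
box top [926.57436153  13.80757188 103.        ]
tray [array([620.8,  95.5]), array([ 673.1, -134.9]), array([ 490.8, -177. ]), array([438.5,  54.1])]
```

Call:
move_arm(
  dp=[
    [20,-3,10],
    [20,-3,25],
    [11,-1.5,25],
    [0,0,0],
    [0,0,0],
  ],
  yaw=[0,0,0,0,0],
  jaw=72,
  squeeze=30,
)

```text
clock: 3.35
tcp_pos: [520.3, -48.4, 151.6]
orientation: [3.122, 0.349, 0.001]
force: [0.3, -0.3, 0.2]
opening: 71.9
grip_force: 0.0
```

Call:
move_arm(
  dp=[
    [0,0,25],
    [0,0,25],
    [0,0,20],
    [0,0,10],
    [0,0,0],
    [0,0,0],
  ],
  yaw=[0,0,0,0,0,0],
)

```text
clock: 4.1
tcp_pos: [520.8, -48.0, 71.7]
orientation: [3.122, 0.35, 0.003]
force: [-0.3, -0.5, -0.1]
opening: 72.0
grip_force: 0.0
```

Run:
```python
from h import *
c=cam("wrist","pics/w3.png")
s=manip.get_state(); print(s["clock"],s["tcp_pos"],s["orientation"])
cv2.imwrite("pics/w3c.png",c["frame"][:,:,::-1])
```

```text
4.15 [520.77778716 -48.02841219  71.64919895] [3.12150580e+00 3.49949790e-01 2.71293362e-03]
```

View pics/w3c.png

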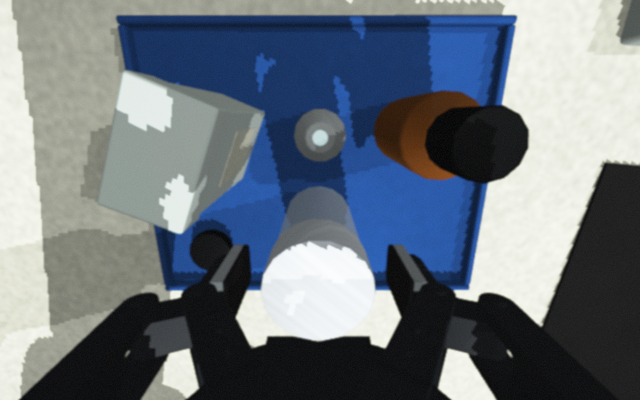

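The canister lid (318,290) is centred between the pads (about 237 and 395). Objective nose at (319,137). Next I'll grip it.

Call:
move_arm(
  dp=[
    [0,0,0],
    [0,0,0],
    [0,0,0],
    [0,0,0],
    [0,0,0],
  ],
  yaw=[0,0,0,0,0],
  jaw=40,
  squeeze=35,
)

```text
clock: 4.78
tcp_pos: [520.5, -48.0, 71.4]
orientation: [3.122, 0.35, 0.001]
force: [-1.3, -1.1, 5.7]
opening: 49.4
grip_force: 35.8
```

Run:
```python
from h import *
c=cam("wrist"); print(manip.get_state()["tcp_pos"])
cv2.imwrite("pics/w4.png",c["frame"][:,:,::-1])
print("nose",onz(c,319,137,55),"cap",onz(c,477,142,109),onz(c,477,146,109))
```

```text
[520.49565153 -48.00283836  71.38402189]
nose [581.06672896 -35.56372346  55.        ] cap [595.32956737 -87.08917707 109.        ] [594.06938429 -87.60001947 109.        ]
```

Call:
move_arm(
  dp=[
    [0,0,-5],
    [0,0,-15],
    [0,0,-20],
    [0,0,-20],
    [-10,16,0],
    [-20,31,0],
    [-28,43,0],
    [-28,43,0],
    [-28,43,0],
    [-28,43,0],
  ],
  yaw=[0,0,0,0,0,0,0,0,0,0],
)

```text
clock: 6.08
tcp_pos: [427.8, -295.4, 130.1]
orientation: [-3.122, -0.348, 0.002]
force: [1.7, -0.4, -1.6]
opening: 49.2
grip_force: 36.5
```

Call:
move_arm(
  dp=[
    [-19,31,0],
    [-10,16,0],
    [0,0,15],
    [0,0,20],
    [0,0,10],
    [0,0,0],
    [0,0,0],
  ],
  yaw=[0,0,0,0,0,0,0],
)

```text
clock: 6.95
tcp_pos: [412.9, -344.7, 86.0]
orientation: [3.122, 0.352, 0.001]
force: [0.6, -0.9, -0.6]
opening: 48.9
grip_force: 36.6
```

Call:
move_arm(
  dp=[
    [0,0,8],
    [0,0,4],
    [0,0,2],
    [0,0,1.5],
    [0,0,0],
    [0,0,0],
  ],
  yaw=[0,0,0,0,0,0],
)

```text
clock: 7.7
tcp_pos: [412.3, -345.3, 70.2]
orientation: [3.122, 0.35, 0.0]
force: [0.5, 0.6, -1.6]
opening: 49.5
grip_force: 36.6
```

Call:
move_arm(
  dp=[
    [0,0,0.6],
    [0,0,0.6],
    [0,0,0],
  ],
  yaw=[0,0,0],
)

```text
clock: 8.07
tcp_pos: [412.4, -345.3, 69.4]
orientation: [3.122, 0.35, 0.0]
force: [-1.8, -0.1, 4.8]
opening: 49.2
grip_force: 36.9
```

Call:
move_arm(
  dp=[
    [0,0,0],
    [0,0,0],
    [0,0,0],
    [0,0,-20],
    [0,0,-45],
    [0,0,-45],
  ],
  yaw=[0,0,0,0,0,0],
  jaw=72,
)

```text
clock: 8.82
tcp_pos: [412.0, -345.0, 179.8]
orientation: [-3.121, -0.35, 0.001]
force: [0.9, -0.0, -1.6]
opening: 72.3
grip_force: 0.0
```

Call:
move_arm(
  dp=[
    [20,-17.5,0],
    [30,-26.5,0],
    [35,-31,0],
    [35,-31,0],
    [35,-31,0],
    [35,-31,0],
    [25,-23,0],
    [18.4,-16.2,0],
    [0,0,0],
    [0,0,0],
  ],
  yaw=[0,0,0,0,0,0,0,0,0,0],
  jaw=60,
)

```text
clock: 10.07
tcp_pos: [593.2, -92.6, 178.6]
orientation: [3.122, 0.349, -0.002]
force: [-0.3, -0.0, -1.0]
opening: 59.8
grip_force: 0.0
```

Run:
```python
from h import *
c=cam("wrist","pics/w5.png"); s=manip.get_state(); print(s["clock"],s["tcp_pos"],s["orientation"],c["xyz"],c["attitude"])
for p in ((594,-91.5,109),(581,-36,55),(564,22,103)): print(px(c,p))
```

```text
10.125 [593.19539553 -92.99858089 178.68481852] [ 3.12157023e+00  3.47269935e-01 -1.59554269e-03] [665.23285828 -76.9707518  313.7818248 ] [-0.24997692  0.19813304 -1.33728295]
[315.64134592 212.52585687]
[255.92225994 193.86805895]
[167.16055586 214.96859272]
```

View pics/w5.png

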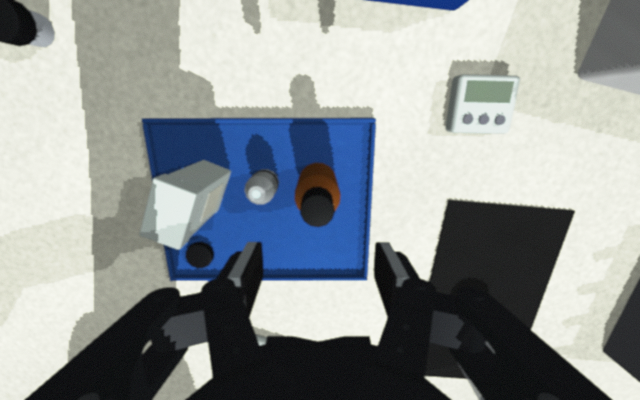

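The cap is at about (317,207), against a prediction of (316,212). I'll refine the caps with masks.

Run:
```python
from h import *
c=cam("wrist"); t=cam("top")
for cc,box in ((c,(285,170,350,240)),(t,(345,165,375,205))):
    x0,y0,x1,y1=box; f=cc["frame"][y0:y1,x0:x1]; hsv=cv2.cvtColor(f,cv2.COLOR_RGB2HSV)
    m=((hsv[...,2]<50)&(f[...,2].astype(int)-f[...,0]<15)).astype(np.uint8)
    cs,_=cv2.findContours(m,0,cv2.CHAIN_APPROX_NONE); k=max(cs,key=cv2.contourArea)
    b=cv2.boundingRect(k); print("cap bbox",b[0]+x0,b[1]+y0,b[0]+b[2]+x0,b[1]+b[3]+y0)
    for p in ((594,-91.5),(597,-92)):
        P=np.array([px(cc,(p[0]+13.5*np.cos(a),p[1]+13.5*np.sin(a),z)) for a in np.linspace(0,6.28,40) for z in (109,82)])
        print(p,P.min(0).round(1),P.max(0).round(1))
```

```text
cap bbox 300 186 333 225
(594, -91.5) [297.5 186.5] [332.7 228.6]
(597, -92) [298.9 183.3] [334.3 225.3]
cap bbox 345 165 375 188
(594, -91.5) [352.6 174.8] [365.7 189.3]
(597, -92) [352.8 173.4] [365.9 188. ]
```

Call:
move_arm(
  dp=[
    [3,-0.3,15],
    [0,0,25],
    [0,0,25],
    [0,0,25],
    [0,0,20],
    [0,0,12],
    [0,0,8],
    [0,0,0],
    [0,0,0],
  ],
  yaw=[0,0,0,0,0,0,0,0,0],
)

```text
clock: 11.35
tcp_pos: [597.4, -90.5, 49.6]
orientation: [3.122, 0.35, 0.002]
force: [-0.3, 0.1, 0.3]
opening: 60.4
grip_force: 0.0
```

Call:
move_arm(
  dp=[
    [0,0,0],
    [0,0,0],
    [0,0,0],
    [0,0,0],
    [0,0,0],
  ],
  yaw=[0,0,0,0,0],
  jaw=32,
)

```text
clock: 11.98
tcp_pos: [597.4, -90.7, 49.8]
orientation: [3.121, 0.35, 0.002]
force: [-1.4, -0.6, 5.8]
opening: 40.7
grip_force: 35.7
```

Call:
move_arm(
  dp=[
    [0,0,-5],
    [0,0,-15],
    [0,0,-20],
    [0,0,-10],
    [-5,13,0],
    [-12,30,0],
    [-15,40,0],
    [-15,40,0],
    [-15,40,0],
    [-12,30,0],
  ],
  yaw=[0,0,0,0,0,0,0,0,0,0],
)

```text
clock: 13.22
tcp_pos: [565.6, -298.7, 98.1]
orientation: [3.122, 0.346, -0.003]
force: [0.2, -0.1, -1.2]
opening: 41.0
grip_force: 35.6
```

Call:
move_arm(
  dp=[
    [-9,20,0],
    [-3.5,7.7,0],
    [0,0,12],
    [0,0,18],
    [0,0,10],
    [0,0,5],
    [0,0,0],
    [0,0,0],
  ],
  yaw=[0,0,0,0,0,0,0,0],
)

```text
clock: 14.22
tcp_pos: [561.8, -324.9, 54.4]
orientation: [3.121, 0.35, 0.001]
force: [-0.5, -1.2, -0.4]
opening: 41.0
grip_force: 35.6
```

Call:
move_arm(
  dp=[
    [0,0,3],
    [0,0,2],
    [0,0,1],
    [0,0,0.6],
    [0,0,0],
    [0,0,0],
  ],
  yaw=[0,0,0,0,0,0],
)

```text
clock: 14.98
tcp_pos: [561.4, -324.9, 47.9]
orientation: [3.122, 0.35, -0.0]
force: [-2.4, 0.6, 4.7]
opening: 40.4
grip_force: 36.1
```

Call:
move_arm(
  dp=[
    [0,0,0],
    [0,0,0],
    [0,0,0],
    [0,0,-15],
    [0,0,-35],
    [0,0,-40],
    [0,0,-35],
  ],
  yaw=[0,0,0,0,0,0,0],
  jaw=62,
)

```text
clock: 15.85
tcp_pos: [561.8, -324.9, 175.1]
orientation: [3.121, 0.35, 0.002]
force: [0.9, -0.2, -0.1]
opening: 62.2
grip_force: 0.0
```

Call:
move_arm(
  dp=[
    [6,-24,0],
    [9,-38,0],
    [11,-46,0],
    [11,-46,0],
    [11,-46,0],
    [11,-46,0],
    [9,-38,0],
    [7,-34,0],
    [4.4,-19.7,0],
    [0,0,0],
  ],
  yaw=[0,0,0,0,0,0,0,0,0,0],
)

```text
clock: 17.1
tcp_pos: [563.0, 24.8, 172.2]
orientation: [-3.12, -0.357, 0.001]
force: [0.5, -1.0, -0.2]
opening: 62.1
grip_force: 0.0
```

Call:
move_arm(
  dp=[
    [0,0,0],
    [0,0,0],
    [0,0,0],
    [0,0,0],
    [0,0,0],
  ],
  yaw=[8,8,6.1,0,0],
)

```text
clock: 17.73
tcp_pos: [563.8, 21.5, 172.2]
orientation: [3.131, -0.253, -0.001]
force: [0.2, 0.2, -0.8]
opening: 62.1
grip_force: 0.0
```

Run:
```python
from h import *
c=cam("wrist","pics/w6.png"); s=manip.get_state(); print(s["clock"],s["tcp_pos"],s["orientation"],c["xyz"],c["attitude"])
for p in ((564,22,103),(581,-36,55)): print(px(c,p))
```

```text
17.775 [563.8142876   21.5936975  172.18827904] [ 3.13115524e+00 -2.53399692e-01 -5.84662044e-04] [636.52671463   8.79804321 307.46409143] [-0.21730566  0.25422487 -1.71743046]
[315.96279639 214.22740123]
[376.75724907 168.90015853]
```

View pics/w6.png

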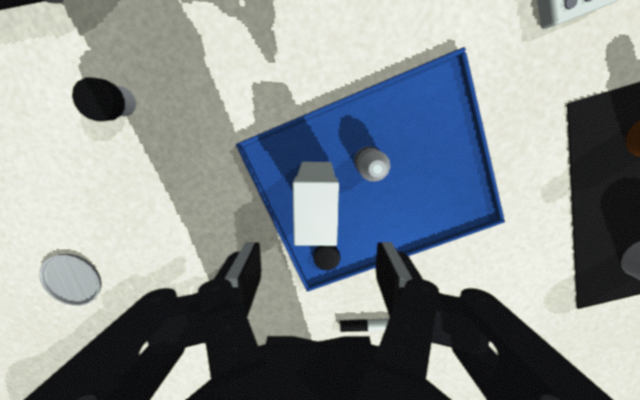

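The box lid spans (294–338, 181–245). It's centred as predicted and square to the jaws, so I'll descend and grip.

Call:
move_arm(
  dp=[
    [0,0,15],
    [0,0,25],
    [0,0,25],
    [0,0,18],
    [0,0,11],
    [0,0,0],
    [0,0,0],
  ],
  yaw=[0,0,0,0,0,0,0],
  jaw=55,
)

```text
clock: 18.65
tcp_pos: [564.6, 22.2, 79.0]
orientation: [-3.131, 0.254, -0.002]
force: [-0.3, 0.1, -1.2]
opening: 54.8
grip_force: 0.0
```

Call:
move_arm(
  dp=[
    [0,0,0],
    [0,0,0],
    [0,0,0],
    [0,0,0],
    [0,0,0],
  ],
  yaw=[0,0,0,0,0],
  jaw=25,
)

```text
clock: 19.27
tcp_pos: [564.7, 22.3, 79.2]
orientation: [-3.131, 0.254, -0.003]
force: [-0.1, -0.2, 6.3]
opening: 33.6
grip_force: 35.5
```

Call:
move_arm(
  dp=[
    [0,0,-5],
    [0,0,-15],
    [0,0,-30],
    [0,0,-35],
    [0,0,-25],
    [-1,14,0],
    [-1.5,30,0],
    [-2,42,0],
    [-2.5,46,0],
    [-2.5,46,0],
  ],
  yaw=[0,0,0,0,0,0,0,0,0,0],
)

```text
clock: 20.52
tcp_pos: [523.9, -154.4, 187.0]
orientation: [3.131, -0.256, -0.004]
force: [0.5, -0.1, -1.9]
opening: 33.3
grip_force: 35.1
```

Call:
move_arm(
  dp=[
    [-2.5,46,0],
    [-2.5,46,0],
    [-2,42,0],
    [-1.5,32,0],
    [-0.4,16,0],
    [0,5,0],
    [0,0,15],
    [0,0,30],
    [0,0,30],
    [0,0,20],
  ],
  yaw=[0,0,0,0,0,0,0,0,0,0],
)

```text
clock: 21.78
tcp_pos: [486.5, -333.0, 91.1]
orientation: [-3.13, 0.251, 0.003]
force: [0.4, -0.1, -1.5]
opening: 33.0
grip_force: 35.1
```

Call:
move_arm(
  dp=[
    [0,0,8],
    [0,0,4],
    [0,0,0],
    [0,0,0],
  ],
  yaw=[0,0,0,0],
)

```text
clock: 22.28
tcp_pos: [487.3, -335.5, 82.2]
orientation: [3.13, -0.255, 0.002]
force: [-0.3, -0.6, -1.5]
opening: 33.5
grip_force: 35.1
```

Target is 77.2.

Call:
move_arm(
  dp=[
    [0,0,2],
    [0,0,1.5],
    [0,0,1],
    [0,0,0.4],
    [0,0,0],
    [0,0,0],
  ],
  yaw=[0,0,0,0,0,0],
)

```text
clock: 23.02
tcp_pos: [487.0, -335.2, 77.2]
orientation: [3.131, -0.255, 0.0]
force: [-1.7, 1.3, 5.8]
opening: 33.9
grip_force: 35.9
```

Call:
move_arm(
  dp=[
    [0,0,0],
    [0,0,0],
    [0,0,0],
    [0,0,-15],
    [0,0,-35],
    [0,0,-40],
    [0,0,-20],
  ],
  yaw=[0,0,0,0,0,0,0],
  jaw=55,
)

```text
clock: 23.9
tcp_pos: [488.0, -335.7, 190.0]
orientation: [3.129, -0.254, 0.006]
force: [-0.0, 0.0, -0.2]
opening: 54.7
grip_force: 0.0
```

Call:
move_arm(
  dp=[
    [4,-25,0],
    [6,-42,0],
    [6.4,-45,0],
    [6.4,-45,0],
    [6,-45,0],
    [6,-42,0],
    [5,-35,0],
    [3,-21,0],
    [2,-10.8,0],
    [0,0,0],
  ],
  yaw=[0,0,0,0,0,0,0,0,0,0],
)

```text
clock: 25.15
tcp_pos: [581.5, -35.4, 186.9]
orientation: [3.131, -0.253, 0.001]
force: [0.7, -0.1, -0.1]
opening: 54.7
grip_force: 0.0
```

Call:
move_arm(
  dp=[
    [0,0,20],
    [0,0,30],
    [0,0,20],
    [0,0,10],
    [0,0,0],
    [0,0,0],
  ],
  yaw=[0,0,0,0,0,0],
  jaw=50,
)

```text
clock: 25.9
tcp_pos: [582.0, -35.7, 107.3]
orientation: [-3.131, 0.255, -0.002]
force: [-0.0, -0.4, 0.5]
opening: 50.2
grip_force: 0.0
```

Run:
```python
from h import *
c=cam("wrist","pics/w7.png"); s=manip.get_state(); print(s["clock"],s["tcp_pos"],s["orientation"],c["xyz"],c["attitude"])
for p in ((581.5,-35.8,55),(581.5,-35.8,41)): print(px(c,p))
cam("top","pics/t7.png"); cam("side","pics/s7.png")
```

```text
25.95 [581.97502013 -35.70610356 107.3715278 ] [ 3.13123695e+00 -2.54724030e-01  2.69901509e-03] [654.42732057 -48.49000759 242.66047089] [-0.21548053  0.25319293 -1.71860964]
[316.85741067 223.1977526 ]
[316.92714767 216.38376557]
```

View pics/w7.png

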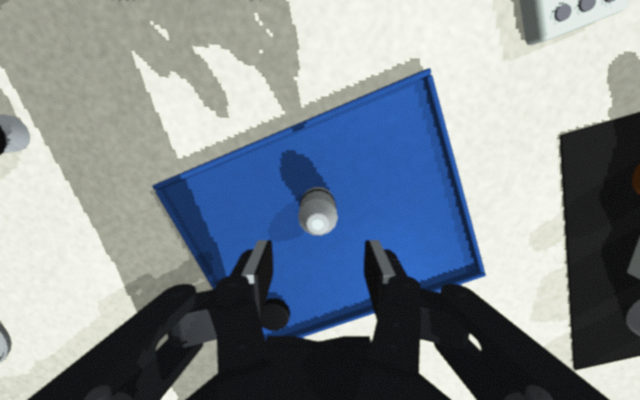

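View pics/s7.png

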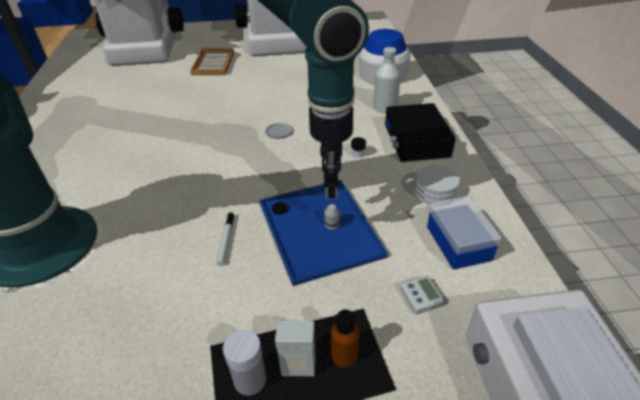

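The side view shows all three standing on the mat. The wrist view has the objective nose at (318,224), as predicted and centred. I'll descend and grip it.

Call:
move_arm(
  dp=[
    [0,0.5,20],
    [0,0,25],
    [0,0,20],
    [0,0,12],
    [0,0,7],
    [0,0,3],
    [0,0,0],
    [0,0,0],
  ],
  yaw=[0,0,0,0,0,0,0,0],
)

```text
clock: 27.05
tcp_pos: [581.6, -36.2, 20.0]
orientation: [3.131, -0.255, 0.002]
force: [0.4, 0.1, -0.2]
opening: 50.0
grip_force: 0.0
```

Call:
move_arm(
  dp=[
    [0,0,0],
    [0,0,0],
    [0,0,0],
    [0,0,0],
    [0,0,0],
  ],
  yaw=[0,0,0,0,0],
  jaw=20,
)

```text
clock: 27.68
tcp_pos: [581.5, -36.2, 20.0]
orientation: [3.131, -0.255, 0.001]
force: [-1.1, -0.2, 6.1]
opening: 28.8
grip_force: 34.6
```

Run:
```python
from h import *
t=cam("top"); f=cv2.cvtColor(t["frame"],cv2.COLOR_RGB2GRAY)
m=cv2.inRange(f,90,152); k=np.zeros_like(m); k[210:265,155:210]=m[210:265,155:210]
cs,_=cv2.findContours(k,0,cv2.CHAIN_APPROX_NONE); c0=max(cs,key=cv2.contourArea); e=cv2.fitEllipse(c0); print(e, onz(t,*e[0],5), cv2.boundingRect(c0))
w=dict(t); 
w.update(fx=283.4717543627628,fy=283.4717543627628,cx=318.01517327345795,cy=199.60674178431293,xyz=np.array([636.52671463,8.79804321,307.46409143]),attitude=np.array([-0.21730566,0.25422487,-1.71743046]))
g=cv2.cvtColor(cv2.imread("pics/w6.png"),cv2.COLOR_BGR2GRAY); m=cv2.inRange(g,60,188); k=np.zeros_like(m); k[240:312,30:110]=m[240:312,30:110]
cs,_=cv2.findContours(cv2.morphologyEx(k,cv2.MORPH_OPEN,np.ones((3,3))),0,cv2.CHAIN_APPROX_NONE); c0=max(cs,key=cv2.contourArea); e=cv2.fitEllipse(c0); print(e,onz(w,*e[0],6))
P=np.array([onz(w,*p[0].astype(float),6)[:2] for p in cv2.convexHull(c0)],np.float32); print(cv2.minEnclosingCircle(P))
```

```text
((181.60520935058594, 235.22056579589844), (27.01145362854004, 29.807294845581055), 23.772878646850586) [495.01330328 337.76279916   5.        ] (168, 220, 29, 31)
((70.25823211669922, 277.0522766113281), (51.15968704223633, 64.03807067871094), 124.56574249267578) [497.49861234 335.03385159   6.        ]
((496.7131042480469, 336.11126708984375), 39.45494079589844)
```

Call:
move_arm(
  dp=[
    [0,0,-5],
    [0,0,-15],
    [0,0,-30],
    [0,0,-30],
    [0,0,-10],
    [0,0,0],
  ],
  yaw=[0,0,0,0,0,0],
)

```text
clock: 28.48
tcp_pos: [581.4, -36.4, 110.0]
orientation: [3.131, -0.255, 0.002]
force: [-0.3, 0.2, -2.1]
opening: 28.9
grip_force: 34.7
```

Call:
move_arm(
  dp=[
    [-6,-15,0],
    [-12,-30,0],
    [-16,-39,0],
    [-18,-44,0],
    [-18,-44,0],
    [-18,-44,0],
    [-18,-44,0],
    [-16,-39,0],
    [-12,-30,0],
    [-7,-17,0],
  ],
  yaw=[0,0,0,0,0,0,0,0,0,0],
)

```text
clock: 29.72
tcp_pos: [495.5, 330.6, 108.2]
orientation: [3.131, -0.249, -0.004]
force: [0.8, 0.3, -1.7]
opening: 28.7
grip_force: 34.7
```

Call:
move_arm(
  dp=[
    [-3.7,-8.7,0],
    [0,0,0],
    [0,0,0],
  ],
  yaw=[0,0,0],
)

```text
clock: 30.1
tcp_pos: [496.4, 335.6, 109.2]
orientation: [3.13, -0.258, 0.0]
force: [-0.2, -0.9, -0.5]
opening: 28.6
grip_force: 34.7
```

Run:
```python
from h import *
c=cam("wrist","pics/w8.png"); s=manip.get_state(); print(s["tcp_pos"])
print(px(c,(496,337,5)),px(c,(496+36,337,7)),px(c,(496-36,337,7)))
```

```text
[496.404703   335.70530099 109.2962857 ]
[315.30140629 201.58025678] [308.20138548 161.97442193] [321.8031293  239.33450558]
```

View pics/w8.png

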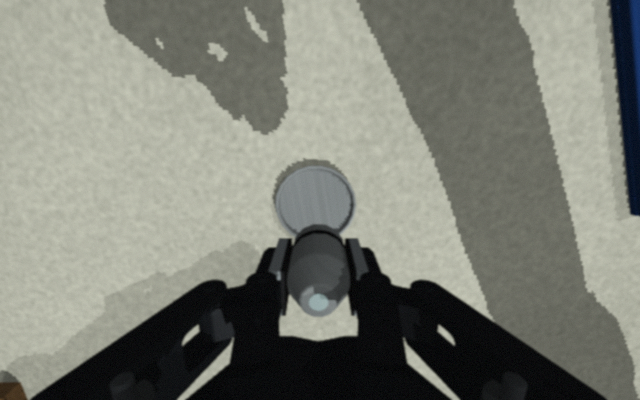

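The dish is at (315,202), exactly as predicted for (496,337), so I'll lower the objective.

Call:
move_arm(
  dp=[
    [0,-1,15],
    [0,0,25],
    [0,0,20],
    [0,0,13],
    [0,0,8],
    [0,0,4],
    [0,0,2],
    [0,0,0],
    [0,0,0],
  ],
  yaw=[0,0,0,0,0,0,0,0,0],
)

```text
clock: 31.28
tcp_pos: [496.2, 338.4, 22.9]
orientation: [-3.131, 0.255, -0.001]
force: [-0.0, 0.7, -1.9]
opening: 28.4
grip_force: 34.7
```

Call:
move_arm(
  dp=[
    [0,0,1.5],
    [0,0,1.2],
    [0,0,0.8],
    [0,0,0.6],
    [0,0,0.5],
    [0,0,0],
    [0,0,0],
  ],
  yaw=[0,0,0,0,0,0,0],
)

```text
clock: 32.15
tcp_pos: [495.9, 338.2, 18.1]
orientation: [3.131, -0.255, 0.0]
force: [-1.5, -1.0, 4.3]
opening: 28.9
grip_force: 35.1
```

Call:
move_arm(
  dp=[
    [0,0,0],
    [0,0,0],
    [0,0,0],
    [0,0,-10],
    [0,0,-30],
    [0,0,-45],
    [0,0,-45],
    [0,0,-40],
    [0,0,0],
  ],
  yaw=[0,0,0,0,0,0,0,0,0],
  jaw=48,
)

```text
clock: 33.28
tcp_pos: [497.6, 339.8, 192.3]
orientation: [-3.126, 0.254, -0.01]
force: [-0.2, -0.1, -0.1]
opening: 48.2
grip_force: 0.0
```

Call:
move_arm(
  dp=[
    [3,20,0],
    [6,40,0],
    [7.5,50,0],
    [7.5,50,0],
    [7.5,50,0],
    [7.5,50,0],
    [7.5,50,0],
    [7.5,50,0],
    [7.5,50,0],
    [7.5,50,0],
  ],
  yaw=[0,0,0,0,0,0,0,0,0,0],
  jaw=55,
)

```text
clock: 34.52
tcp_pos: [487.4, -129.6, 186.5]
orientation: [3.131, -0.257, -0.005]
force: [0.5, 1.2, 0.9]
opening: 54.8
grip_force: 0.0
```

Call:
move_arm(
  dp=[
    [7.5,50,0],
    [7.5,50,0],
    [7,45,0],
    [5,35,0],
    [3.8,20,0],
    [0,6,0],
    [0,0,0],
    [0,0,0],
  ],
  yaw=[0,0,0,0,0,0,0,0],
)

```text
clock: 35.52
tcp_pos: [487.1, -333.5, 187.8]
orientation: [-3.131, 0.251, 0.0]
force: [0.0, 0.4, -0.1]
opening: 55.1
grip_force: 0.0
```

Run:
```python
from h import *
c=cam("wrist"); s=cam("side"); t=cam("top"); print(manip.get_state()["tcp_pos"])
cv2.imwrite("pics/combo.png",cv2.resize(np.vstack([s["frame"][100:300],t["frame"][120:320]])[:,:,::-1],(800,500)))
```

```text
[ 487.09923539 -334.12660115  188.01344385]
```

View pics/combo.png

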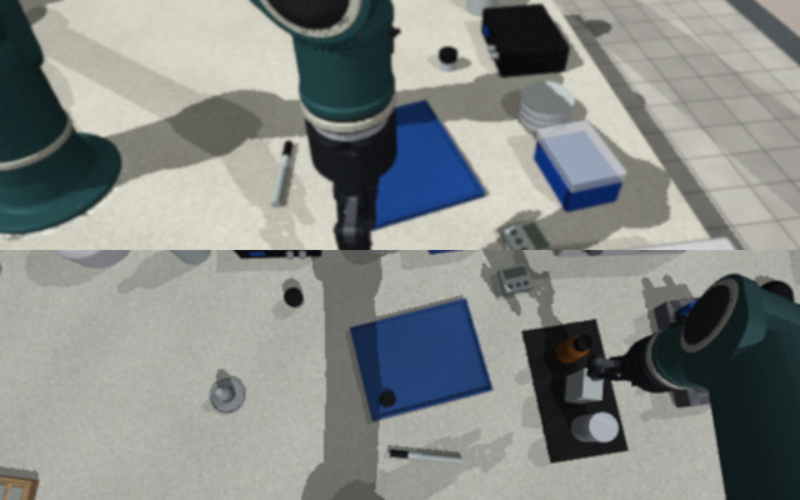

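The objective stands in the dish (combo picture at 228,393) and the three things are still on the mat. Now I'll return the box.

Call:
move_arm(
  dp=[
    [0,1,20],
    [0,0,30],
    [0,0,25],
    [0,0,18],
    [0,0,12],
    [0,0,5],
    [0,0,0],
    [0,0,0],
  ],
  yaw=[0,0,0,0,0,0,0,0],
)

```text
clock: 36.67
tcp_pos: [487.1, -336.5, 78.6]
orientation: [3.131, -0.255, 0.002]
force: [-0.0, 0.4, 0.3]
opening: 54.9
grip_force: 0.0
```

Call:
move_arm(
  dp=[
    [0,0,0],
    [0,0,0],
    [0,0,0],
    [0,0,0],
    [0,0,0],
  ],
  yaw=[0,0,0,0,0],
  jaw=25,
)

```text
clock: 37.3
tcp_pos: [487.0, -336.1, 78.5]
orientation: [3.131, -0.254, 0.001]
force: [-0.8, 1.3, 5.4]
opening: 33.2
grip_force: 35.1
```

Call:
move_arm(
  dp=[
    [0,0,-5],
    [0,0,-15],
    [0,0,-30],
    [0,0,-35],
    [0,0,-25],
    [1,-14,0],
    [1.5,-30,0],
    [2,-42,0],
    [2.5,-46,0],
    [2.5,-46,0],
  ],
  yaw=[0,0,0,0,0,0,0,0,0,0],
)

```text
clock: 38.55
tcp_pos: [524.0, -159.3, 186.6]
orientation: [-3.131, 0.254, 0.003]
force: [0.8, -0.2, -1.3]
opening: 33.8
grip_force: 35.1
```

Call:
move_arm(
  dp=[
    [2.5,-46,0],
    [2.5,-46,0],
    [2,-42,0],
    [1.5,-32,0],
    [0.6,-17,0],
    [0,-5.2,0],
    [0,0,15],
    [0,0,30],
    [0,0,30],
    [0,0,15],
  ],
  yaw=[0,0,0,0,0,0,0,0,0,0],
)

```text
clock: 39.8
tcp_pos: [562.5, 20.3, 95.3]
orientation: [3.13, -0.258, -0.006]
force: [0.4, 0.3, -1.3]
opening: 33.6
grip_force: 35.1
```

Call:
move_arm(
  dp=[
    [0,0,5],
    [0,0,4],
    [0,0,0],
    [0,0,0],
    [0,0,0],
  ],
  yaw=[0,0,0,0,0],
)

```text
clock: 40.42
tcp_pos: [564.4, 22.3, 89.4]
orientation: [-3.131, 0.255, -0.002]
force: [0.1, 1.0, -1.6]
opening: 33.8
grip_force: 35.1
```

Call:
move_arm(
  dp=[
    [0,0,3],
    [0,0,2.5],
    [0,0,1.5],
    [0,0,1],
    [0,0,0.6],
    [0,0,0],
    [0,0,0],
  ],
  yaw=[0,0,0,0,0,0,0],
)

```text
clock: 41.3
tcp_pos: [564.2, 22.3, 80.5]
orientation: [3.131, -0.255, 0.0]
force: [-0.1, -0.2, 2.7]
opening: 33.3
grip_force: 35.4
```

Call:
move_arm(
  dp=[
    [0,0,0],
    [0,0,0],
    [0,0,0],
    [0,0,-15],
    [0,0,-35],
    [0,0,-35],
    [0,0,-15],
    [0,0,0],
    [0,0,0],
    [0,0,0],
  ],
  yaw=[0,0,0,0,0,0,0,-8,-8,-6.1],
  jaw=56,
)

```text
clock: 42.55
tcp_pos: [563.7, 22.1, 180.0]
orientation: [3.121, 0.356, -0.001]
force: [-0.2, -0.5, -0.5]
opening: 55.6
grip_force: 0.0
```

Call:
move_arm(
  dp=[
    [-6,24,0],
    [-9,38,0],
    [-11,46,0],
    [-11,46,0],
    [-11,46,0],
    [-11,46,0],
    [-9,38,0],
    [-7,34,0],
    [-4.6,20,0],
    [0,0,0],
  ],
  yaw=[0,0,0,0,0,0,0,0,0,0],
  jaw=62,
)

```text
clock: 43.8
tcp_pos: [560.7, -326.2, 179.7]
orientation: [-3.122, -0.346, 0.001]
force: [0.4, 0.3, -0.6]
opening: 62.1
grip_force: 0.0
```

Call:
move_arm(
  dp=[
    [0,0,0],
    [0,0,0],
  ],
  yaw=[0,0],
)

```text
clock: 44.05
tcp_pos: [561.9, -323.0, 180.4]
orientation: [-3.121, -0.354, -0.0]
force: [-0.3, 0.3, -0.2]
opening: 62.1
grip_force: 0.0
```

Call:
move_arm(
  dp=[
    [-0.8,1.9,20],
    [0,0,30],
    [0,0,30],
    [0,0,25],
    [0,0,15],
    [0,0,8],
    [0,0,3],
    [0,0,0],
    [0,0,0],
  ],
  yaw=[0,0,0,0,0,0,0,0,0],
)

```text
clock: 45.18
tcp_pos: [561.5, -327.4, 50.1]
orientation: [3.121, 0.35, 0.002]
force: [0.1, -0.1, -0.1]
opening: 61.8
grip_force: 0.0
```

Call:
move_arm(
  dp=[
    [0,0,0],
    [0,0,0],
    [0,0,0],
    [0,0,0],
    [0,0,0],
  ],
  yaw=[0,0,0,0,0],
  jaw=32,
)

```text
clock: 45.8
tcp_pos: [561.4, -326.9, 49.9]
orientation: [3.122, 0.35, 0.001]
force: [-1.6, 2.0, 6.6]
opening: 41.0
grip_force: 35.3
```

Call:
move_arm(
  dp=[
    [0,0,-5],
    [0,0,-15],
    [0,0,-20],
    [0,0,-10],
    [5,-13,0],
    [12,-30,0],
    [15,-40,0],
    [15,-40,0],
    [15,-40,0],
    [12,-30,0],
  ],
  yaw=[0,0,0,0,0,0,0,0,0,0],
)

```text
clock: 47.05
tcp_pos: [590.0, -118.6, 98.8]
orientation: [-3.12, -0.354, 0.001]
force: [0.4, -0.4, -1.6]
opening: 41.0
grip_force: 35.5
```

Call:
move_arm(
  dp=[
    [9,-20,0],
    [3.9,-8.9,0],
    [0,0,12],
    [0,0,15],
    [0,0,8],
    [0,0,4],
    [0,0,0],
    [0,0,0],
  ],
  yaw=[0,0,0,0,0,0,0,0],
)

```text
clock: 48.05
tcp_pos: [596.9, -91.5, 60.6]
orientation: [3.122, 0.35, 0.001]
force: [-0.4, 0.1, -0.8]
opening: 40.8
grip_force: 35.5
```

Call:
move_arm(
  dp=[
    [0,0,3],
    [0,0,2.5],
    [0,0,1.5],
    [0,0,1],
    [0,0,0.5],
    [0,0,0],
    [0,0,0],
  ],
  yaw=[0,0,0,0,0,0,0],
)

```text
clock: 48.92
tcp_pos: [596.7, -91.3, 52.0]
orientation: [3.122, 0.35, 0.001]
force: [-0.7, 1.0, 2.8]
opening: 40.9
grip_force: 35.7
```

Call:
move_arm(
  dp=[
    [0,0,0],
    [0,0,0],
    [0,0,0],
    [0,0,-15],
    [0,0,-35],
    [0,0,-45],
    [0,0,-30],
    [0,0,0],
  ],
  yaw=[0,0,0,0,0,0,0,0],
  jaw=60,
)

```text
clock: 49.92
tcp_pos: [598.6, -91.5, 180.7]
orientation: [3.12, 0.35, 0.01]
force: [0.1, -0.6, -0.2]
opening: 60.1
grip_force: 0.0
```

Call:
move_arm(
  dp=[
    [-20,17.5,0],
    [-30,26.5,0],
    [-35,31,0],
    [-35,31,0],
    [-35,31,0],
    [-35,31,0],
    [-27,23,0],
    [-19,15.9,0],
    [0,0,0],
    [0,0,0],
  ],
  yaw=[0,0,0,0,0,0,0,0,0,0],
  jaw=72,
)

```text
clock: 51.18
tcp_pos: [412.8, -344.4, 176.5]
orientation: [-3.121, -0.352, -0.0]
force: [0.2, 1.2, -0.4]
opening: 72.0
grip_force: 0.0
```

Call:
move_arm(
  dp=[
    [0,0,20],
    [0,0,30],
    [0,0,25],
    [0,0,17],
    [0,0,10],
    [0,0,4],
    [0,0,0],
    [0,0,0],
  ],
  yaw=[0,0,0,0,0,0,0,0],
)

```text
clock: 52.18
tcp_pos: [412.7, -345.8, 71.4]
orientation: [3.121, 0.35, 0.001]
force: [-0.2, 0.4, 0.4]
opening: 72.2
grip_force: 0.0
```

Call:
move_arm(
  dp=[
    [0,0,0],
    [0,0,0],
    [0,0,0],
    [0,0,0],
    [0,0,0],
  ],
  yaw=[0,0,0,0,0],
  jaw=40,
)

```text
clock: 52.8
tcp_pos: [412.6, -345.6, 71.4]
orientation: [3.121, 0.35, 0.001]
force: [-1.6, 1.2, 5.8]
opening: 49.2
grip_force: 35.9
```

Call:
move_arm(
  dp=[
    [0,0,-5],
    [0,0,-15],
    [0,0,-20],
    [0,0,-20],
    [10,-16,0],
    [20,-31,0],
    [28,-43,0],
    [28,-43,0],
    [28,-43,0],
    [28,-43,0],
  ],
  yaw=[0,0,0,0,0,0,0,0,0,0],
)

```text
clock: 54.05
tcp_pos: [502.0, -97.2, 130.2]
orientation: [-3.121, -0.352, 0.001]
force: [-0.2, 1.0, -1.6]
opening: 49.1
grip_force: 36.5
```

Call:
move_arm(
  dp=[
    [19,-31,0],
    [10.1,-16,0],
    [0,0,15],
    [0,0,20],
    [0,0,10],
    [0,0,3],
    [0,0,0],
    [0,0,0],
  ],
  yaw=[0,0,0,0,0,0,0,0],
)

```text
clock: 55.05
tcp_pos: [520.6, -48.4, 83.2]
orientation: [3.122, 0.35, 0.002]
force: [-0.3, 0.2, -0.5]
opening: 49.2
grip_force: 36.5
```

Call:
move_arm(
  dp=[
    [0,0,4],
    [0,0,2.5],
    [0,0,1.5],
    [0,0,1],
    [0,0,0.6],
    [0,0,0],
    [0,0,0],
  ],
  yaw=[0,0,0,0,0,0,0],
)

```text
clock: 55.92
tcp_pos: [520.4, -48.0, 73.5]
orientation: [3.122, 0.35, 0.001]
force: [-0.0, 0.7, 3.4]
opening: 49.0
grip_force: 36.9
```

Call:
move_arm(
  dp=[
    [0,0,0],
    [0,0,0],
    [0,0,0],
    [0,0,-15],
    [0,0,-35],
    [0,0,-45],
    [0,0,-43],
    [-20,4,0],
    [-20,4,0],
    [-11,0.5,0],
  ],
  yaw=[0,0,0,0,0,0,0,0,0,0],
  jaw=72,
)

```text
clock: 57.18
tcp_pos: [471.7, -68.2, 212.1]
orientation: [3.121, 0.349, 0.002]
force: [-0.2, 0.9, -0.4]
opening: 72.1
grip_force: 0.0
```

Call:
move_arm(
  dp=[
    [0,0,0],
    [0,0,0],
    [0,0,0],
  ],
  yaw=[0,0,0],
)

```text
clock: 57.55
tcp_pos: [472.9, -67.4, 211.1]
orientation: [-3.122, -0.351, -0.0]
force: [-1.1, 0.6, -0.7]
opening: 72.0
grip_force: 0.0
```

Run:
```python
from h import *
c=cam("wrist","pics/w9.png"); s=manip.get_state(); print(s["clock"],s["tcp_pos"],c["xyz"])
a=cv2.imread("pics/w2.png")[0:200,150:450]; b=cv2.imread("pics/w9.png")[0:200,150:450]
t=cam("top")["frame"][:,:,::-1]; t0=cv2.imread("pics/top0.png")
row=np.hstack([cv2.resize(x,(400,267)) for x in (a,b)]); row2=np.hstack([cv2.resize(x[140:270,160:400],(400,217)) for x in (t0,t)])
cv2.imwrite("pics/final.png",np.vstack([row,row2]))
```

```text
57.6 [472.7726007  -67.39346017 211.00519076] [544.68165316 -51.72258972 346.37339581]
```

View pics/final.png

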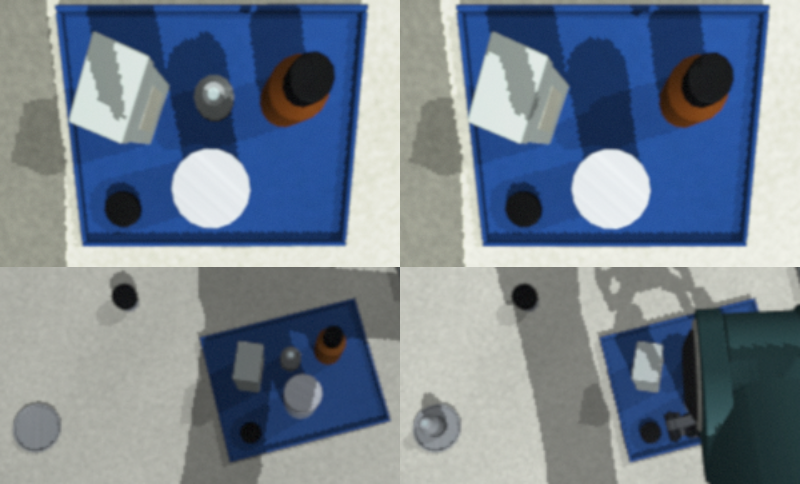

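The before/after pictures match for the box, bottle, canister and lens cap. The eyepiece hasn't moved and the objective stands in the dish. Handing in.

```bash
python3 -c "
from bench import manip
print(manip.close_job())"
```

```text
the job is handed in; nothing more can be done
None
```

The job is handed in at about 58 s: the objective stands in the steel dish, the bottle, slide box and canister are back upright where they started (before and after pictures match), and the lens cap and eyepiece have not moved.

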